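# Put the dried serving tools away in the free flip-lid keeper

### The job

One of the two flip-lid keepers beside the dish rack is free; the other has the butter dish standing on its lid and must stay as it is. Press the free keeper's tab down with the fingers so that its lid tips up fully open, lay every serving tool from the drip tray (spoon, fork, turner, cake server, ladle, whichever are there) inside that keeper, then push its lid back down until it is fully shut. Leave the butter dish, the tumbler and the pot lid where they are.

Things in the scene. Friction and masses are not known exactly. Their poses are not given: they have to be found in the camera images.
- keeper_l: Fixed open-topped white plastic keeper box, outside 240 (its x) x 130 (its y) x 85 mm high, walls and floor 5 mm. Origin: centre of its underside, on the table; z up. A flat wooden lid pivots along its +y long side (away from the table's middle), with a tab outside the pivot. It stands left of the drip tray as the robot sees it. Free to use only if no butter dish stands on its lid.
- lid_l (a joint): Angle of keeper_l's lid, rad: 0 = shut on the box; 1.60 = fully open, upright (stop). Wooden lid 240 x 148 x 6 mm, stiff hinge (0.12 N m friction): it stays at any angle. Pressing the tab down 40 to 55 mm outwards of the pivot (up to 10 N) tips it up; pushing the standing lid's outer face inwards, then down (up to 10 N), shuts it.
- pivot_l (a point): Middle of the pivot line of lid_l (fixed; 83 mm towards +y (18 mm outside the box wall) of keeper_l's origin and 88 mm above the table; mid-thickness of the lid); the line runs along the keeper's x; axes as the keeper's.
- tab_l (a point): Wooden tab of lid_l, rigid with the lid: 80 mm wide (along the keeper's x), 85 mm long from the pivot line, 6 mm thick. It points outwards (+y) and 45 degrees up when the lid is shut, outwards and 47 degrees down when fully open. This point: mid-width, mid-thickness, 70 mm from the pivot line.
- edge_l (a point): Middle of the free edge of lid_l, 148 mm from the pivot line; moves with the lid.
- keeper_r: Fixed open-topped white plastic keeper box, outside 240 (its x) x 130 (its y) x 85 mm high, walls and floor 5 mm. Origin: centre of its underside, on the table; z up. A flat wooden lid pivots along its -y long side (away from the table's middle), with a tab outside the pivot. It stands right of the drip tray as the robot sees it. Free to use only if no butter dish stands on its lid.
- lid_r (a joint): Angle of keeper_r's lid, rad: 0 = shut on the box; 1.60 = fully open, upright (stop). Wooden lid 240 x 148 x 6 mm, stiff hinge (0.12 N m friction): it stays at any angle. Pressing the tab down 40 to 55 mm outwards of the pivot (up to 10 N) tips it up; pushing the standing lid's outer face inwards, then down (up to 10 N), shuts it.
- pivot_r (a point): Middle of the pivot line of lid_r (fixed; 83 mm towards -y (18 mm outside the box wall) of keeper_r's origin and 88 mm above the table; mid-thickness of the lid); the line runs along the keeper's x; axes as the keeper's.
- tab_r (a point): Wooden tab of lid_r, rigid with the lid: 80 mm wide (along the keeper's x), 85 mm long from the pivot line, 6 mm thick. It points outwards (-y) and 45 degrees up when the lid is shut, outwards and 47 degrees down when fully open. This point: mid-width, mid-thickness, 70 mm from the pivot line.
- edge_r (a point): Middle of the free edge of lid_r, 148 mm from the pivot line; moves with the lid.
- tray: Fixed grey plastic drip tray, 520 x 360 mm, floor surface 6 mm above the table, rim 15 mm high; its near part is where the serving tools lie, its far part carries the wire dish rack with plates (120 to 185 mm high). Origin on the table, 160 mm from its near edge and midway across; x towards the rack.
- salad_spoon: Brown wooden salad spoon; head: round paddle, 50 mm wide, 10 mm high, 60 g. Serving tool 185 mm long, flat on its underside: straight handle 16 mm wide and 14 mm high from x = -100 to +20 mm, head from there to x = +85 mm. Origin: underside of the handle, about at the centre of mass; x towards the head, z up. May be absent.
- salad_fork: Brown wooden salad fork; head 46 mm wide, three tines, 10 mm high, 55 g. Serving tool 185 mm long, flat on its underside: straight handle 16 mm wide and 14 mm high from x = -100 to +20 mm, head from there to x = +85 mm. Origin: underside of the handle, about at the centre of mass; x towards the head, z up. May be absent.
- turner: Pale wooden turner; head: rectangular blade 54 mm wide, 10 mm high, 60 g. Serving tool 185 mm long, flat on its underside: straight handle 16 mm wide and 14 mm high from x = -100 to +20 mm, head from there to x = +85 mm. Origin: underside of the handle, about at the centre of mass; x towards the head, z up. May be absent.
- cake_server: Steel cake server; head narrows in steps from 50 to 16 mm, 8 mm high, 90 g. Serving tool 185 mm long, flat on its underside: straight handle 16 mm wide and 14 mm high from x = -100 to +20 mm, head from there to x = +85 mm. Origin: underside of the handle, about at the centre of mass; x towards the head, z up. May be absent.
- ladle: Steel ladle with a shallow round bowl 48 mm wide, 12 mm high, 100 g. Serving tool 185 mm long, flat on its underside: straight handle 16 mm wide and 14 mm high from x = -100 to +20 mm, head from there to x = +85 mm. Origin: underside of the handle, about at the centre of mass; x towards the head, z up. May be absent.
- butter_l: Beige ceramic butter dish 150 x 90 x 73 mm standing on the shut lid of keeper_l; origin: centre of its underside. Exactly one of butter_l and butter_r is present. Must not be moved.
- butter_r: Beige ceramic butter dish 150 x 90 x 73 mm standing on the shut lid of keeper_r; origin: centre of its underside. Exactly one of butter_l and butter_r is present. Must not be moved.
- tumbler: Green glass tumbler, 68 mm across, 105 mm high, on the tray beyond the tools; origin: centre of its underside. Bystander: leave alone.
- pot_lid: Steel pot lid, 120 mm across, 41 mm high with its knob, lying on the tray beyond the tools; origin: centre of its underside. Bystander: leave alone.
Not all that is in view belongs to the job. Leave any blue look-alike of the salad_spoon alone.

How it is judged:
By the outcome, as a careful person would: the job done as asked, in the order asked, and still so for the second after the job is handed in, with the robot touching nothing.
Of salad_spoon, salad_fork, turner, cake_server, ladle only 4 to 5 are there at a start; the rules pass over those that are not, and their reading is None.
Of butter_l, butter_r only 1 to 1 are there at a start; the rules pass over those that are not, and their reading is None.
At some moment in a run one of salad_spoon, salad_fork, turner, cake_server, ladle may be knocked a few centimetres aside while the robot is not near it.
Once in a run the grip may slacken for a moment while it holds something.
It also fails if it takes over 192 s, if anything falls off the work surface, if the arm or the gripper's body presses on something with over 40 N, if the wrist force passes 120 N, or if a joint passes its speed limit or range.

### The arm

A 6-joint arm with a two-finger parallel gripper is mounted at the origin on the work surface. World frame = base frame: x ahead of the robot, y to its left, z up, the work surface at z = 0. Lengths are in m, angles in rad, forces in N, time in s.
With the tool pointing down it reaches from about 0.25 to 0.775 m from the base axis. Payload 4 kg.
Tool frame: the origin (TCP) lies at the very end of the fingers, on their centre line; the grasp point (between the pads) lies 19 mm behind it (robot.hold_point_z is the distance from the TCP to the grasp point, in m); z points along the fingers, y is the line along which they close (so a half turn about z gives the same grasp; the last joint's range is limited). The gripper opens to 94 mm and grips with 3 to 60 N. Pads are 16 mm wide; open, the fingers measure 119 mm over their backs; the gripper's body (75 mm by 177 mm) begins 78 mm behind the grasp point.
Start: joints at [1.165, 0.087, 1.371, -0, 1.684, -0.103], TCP at [0.164, 0.525, 0.206] pointing down, gripper open.
Joint ranges: [-3.1, 3.1], [-0.76, 2.03], [0.27, 2.55], [-1.08, 4.22], [0.17, 2.65], [-2.57, 2.57]. Speed limits (rad/s): [2.79, 2.79, 3.14, 3.14, 3.14, 3.14].

### API

Orientations are given as [roll, pitch, yaw] about the fixed x, y, z axes, in that order (R = Rz(yaw) Ry(pitch) Rx(roll)).
In Python, from bench import robot gives the robot as it stands.
- The arm moves only by the tool carry_out, never from a script. Its argument "steps" is a list of rows, each a list of 3 entries, a list of its own where there are three numbers: the shift along the tool's x, y, z in m, then the turn about the tool's z in units of 10 degrees (1.0 is 10 degrees), then the closure, from -1 (fully open) to 1 (shut). In form: [[[tx, ty, tz], roll, jaw], ...]. A call has 1 to 10 rows; each row is the pose to reach, as a shift and turn from the pose commanded when the call began, along the tool's axes at that moment; what a row does not reach only later rows make up. A row lasts 1/8 s, in which the tool goes at most 62.5 mm and 10.7 degrees, less where a joint would pass 70% of its speed; a pose out of reach is approached as far as the arm can. A call with a gripper value outside its range is refused whole. The fingers move at their own pace and stop on an object; the grip force is fixed at half the most. Time passes only in rows, so rows that repeat a pose let the fingers close. It gives the time, the measured TCP pose, the force, the opening and the grip force at its end, in the units of the state.
- robot.get_obs(): the state, without advancing time (a new reading comes with each control period).
- robot.snapshot(name): name is "scene" or "top" or "wrist"; returns a dict with "image" (480x640x3 uint8, red, green, blue), "z_map" (480x640 float32, m along the optical axis (not along the pixel's ray), 0 where there is no reading), "mtx" (3x3 intrinsics, pixels), "D" ([k1, k2, p1, p2, k3] as OpenCV has them; the pictures are not rectified), "R" (3x3) and "t" (3): a world point X has camera coordinates R X + t. Camera axes: x right, y down, z forward; pixel columns grow to the right and rows downward; lengths in m; the calibration is good to about 2 mm. A picture is of the moment at which its call begins.
- robot.close_job(): hands the job in; it is judged then, once.
The state is a dict: "time": time; "joint_positions": joint angles; "qvel": joint speeds; "joint_torque": joint torques, N m; "tool_pos": TCP position; "ee_rot": TCP orientation; "wrist_force": force on the tool from outside, world axes, zero at the start; "wrist_torque": the same for the moment, N m; "width": finger opening in m; "finger_force": force on a finger pad.
Only numpy, scipy, OpenCV 4.12 (cv2) and the standard library are available. Lean on these libraries where they do the work, as an engineer would, in place of code of your own. Each camera call takes 0.05 s, during which the arm holds its last target. There are 200 camera calls.

## Working session

There is one attempt and no reset: what is moved stays moved. The work goes in short steps, Python scripts to look and compute and a tool call to move; the robot and the scene stay as the last step left them, time stands still between calls to the robot, and variables do not carry over. Pictures are saved under pics/ and viewed, at most 14 in all, crops included, and the job is handed in when it is done.

Besides the shell and the picture viewer there is one more tool, called after "Request:" as name(argument=value, ...) on one line, values as JSON. carry_out: Moves the arm, as the interface text tells. Its arguments: {"type":"object","properties":{"steps":{"type":"array","items":{"type":"array"}}},"required":["steps"]}

```bash
ls; mkdir -p pics
cat > h.py <<'E'
import numpy as np,cv2
from bench import robot
def save(s,n): cv2.imwrite('pics/'+n,s['image'][:,:,::-1])
def cloud(s):
    z=s['z_map'].astype(float); h,w=z.shape
    u,v=np.meshgrid(np.arange(w),np.arange(h))
    p=cv2.undistortPoints(np.stack([u,v],-1).reshape(-1,1,2).astype(np.float64),s['mtx'],s['D']).reshape(h,w,2)
    c=np.concatenate([p*z[...,None],z[...,None]],-1)
    X=(c-s['t'])@s['R']; X[z==0]=np.nan
    return X
E
python3 - <<'E'
from h import *
for n in('top','scene'):
    s=robot.snapshot(n); save(s,n+'0.png'); np.savez(n+'0.npz',**s)
    print(n,-s['R'].T@s['t'])
o=robot.get_obs(); print(o)
E
```

```text
pics
top [0.3753804  0.00381914 1.13753388]
scene [ 0.89163685 -0.64550555  1.00774636]
{'time': 0.1, 'joint_positions': array([ 1.16492229e+00,  8.78607254e-02,  1.37207958e+00, -1.27179292e-05,
        1.68360019e+00, -1.03085410e-01]), 'qvel': array([-0.00078308, -0.00083475, -0.00329635,  0.00074884, -0.00106436,
       -0.00096438]), 'joint_torque': array([ 2.42496688e-03, -3.41250658e+01, -3.03301942e+01,  7.19741802e-02,
        3.03739531e-02, -1.12364153e-04]), 'tool_pos': array([0.1638074 , 0.52452728, 0.2044443 ]), 'ee_rot': array([-3.13965386e+00, -1.87865084e-04,  2.83880243e+00]), 'wrist_force': array([ 0.05276597,  0.4295418 , -0.24973443]), 'wrist_torque': array([-0.03165021,  0.01664184,  0.0096752 ]), 'finger_force': 0.0, 'width': 0.09457272390013532}
```

View pics/top0.png

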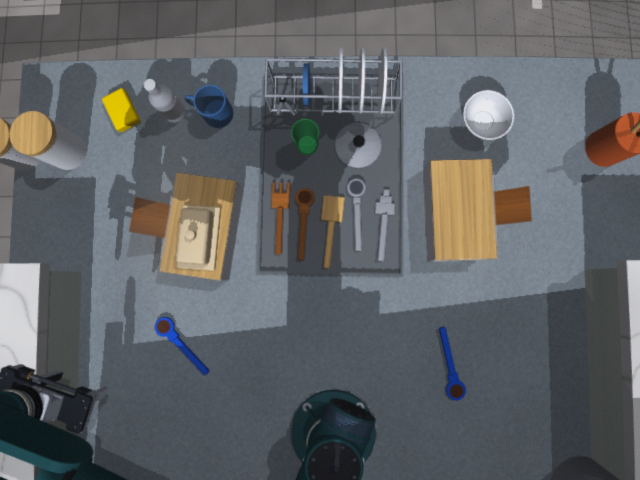

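View pics/scene0.png

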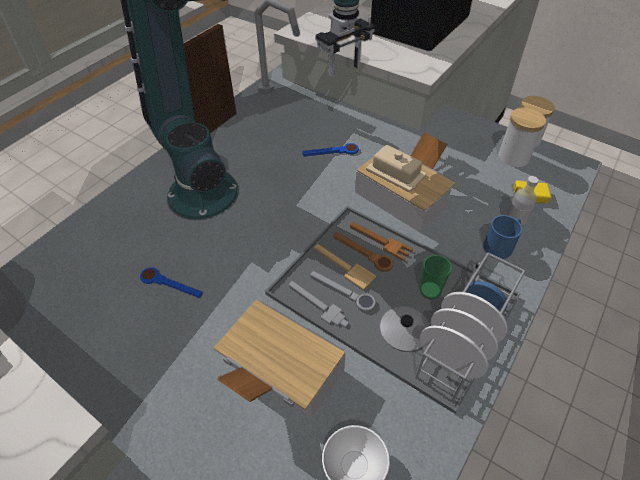

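The top view shows up = +x and left = +y. The butter dish is on the left keeper (200,235), so the free one is keeper_r (463,210), with its tab at (514,205). All five tools are present: fork (280,215), spoon (303,222), turner (332,230), ladle (357,212) and cake server (384,222). The blue spoons on the table are decoys.

```bash
cat >> h.py <<'E'
def rect(P):
    c,(w,h),a=cv2.minAreaRect(P[:,:2].astype(np.float32)); b=cv2.boxPoints((c,(w,h),a)); return np.array(c),w,h,b
def tools(s=None,ylim=(-0.22,0.22),xlim=(0.33,0.68),zr=(0.011,0.03)):
    s=s or robot.snapshot('top'); X=cloud(s)
    hsv=cv2.cvtColor(s['image'],cv2.COLOR_RGB2HSV)
    m=(X[...,2]>zr[0])&(X[...,2]<zr[1])&(X[...,0]>xlim[0])&(X[...,0]<xlim[1])&(X[...,1]>ylim[0])&(X[...,1]<ylim[1])
    n,l,st,_=cv2.connectedComponentsWithStats(m.astype(np.uint8))
    out=[]
    for i in range(1,n):
        if st[i,4]<150: continue
        k=l==i; P=X[k]; c,w,h,b=rect(P)
        if max(w,h)<0.13 or max(w,h)>.24: print('odd',np.round(c,3),round(w,3),round(h,3)); continue
        # axis from pca, handle = narrower end
        mu=P[:,:2].mean(0); _,_,V=np.linalg.svd(P[:,:2]-mu,full_matrices=False); d=V[0]
        t=(P[:,:2]-mu)@d; q=(P[:,:2]-mu)@np.array([-d[1],d[0]])
        if np.ptp(q[t>t.max()-.08])<np.ptp(q[t<t.min()+.08]): d=-d; t=-t;q=-q
        tail=t.min(); hm=t<tail+.11   # handle line fit
        A=P[hm][:,:2]; mu2=A.mean(0); _,_,V=np.linalg.svd(A-mu2,full_matrices=False); e=V[0]*np.sign(V[0]@d)
        tt=(P[:,:2]-mu2)@e; org=mu2+e*(tt.min()+.1)
        print('tool org',np.round(org,3),'yaw',round(np.degrees(np.arctan2(e[1],e[0])),1),'L',round(np.ptp(tt),3),'W',round(np.ptp(q),3),'z',round(np.nanmedian(P[hm][:,2]),3),'rgb',np.median(s['image'][k],0),'hw',round(np.ptp((A-mu2)@np.array([-e[1],e[0]])),3),'ymin/max',np.round([P[:,1].min(),P[:,1].max()],3))
    return s,X
E
python3 - <<'E'
from h import *
s=dict(np.load('top0.npz')); _,X=tools(s)
m=(X[...,2]>.075)&(X[...,2]<.105)&(X[...,1]<-.2)&(X[...,1]>-.44)&(X[...,0]>.3)&(X[...,0]<.7)
n,l,st,_=cv2.connectedComponentsWithStats(m.astype(np.uint8)); i=1+st[1:,4].argmax()
c,w,h,b=rect(X[l==i]); print('lid',c,w,h,np.median(X[l==i][:,2]));print(b)
for (u,v) in[(500,205),(515,205),(528,205),(515,190),(515,220)]: print(X[v,u])
E
```

```text
odd [0.532 0.005] 0.364 0.286
tool org [ 0.55  -0.063] yaw 1.4 L 0.182 W 0.043 z 0.019 rgb [126. 130. 141.] hw 0.016 ymin/max [-0.084 -0.04 ]
tool org [0.541 0.133] yaw -1.8 L 0.185 W 0.046 z 0.018 rgb [126.  78.  42.] hw 0.016 ymin/max [0.108 0.154]
tool org [0.525 0.073] yaw -3.3 L 0.182 W 0.046 z 0.018 rgb [77. 50. 29.] hw 0.017 ymin/max [0.047 0.093]
tool org [ 0.522 -0.129] yaw -5.5 L 0.184 W 0.049 z 0.018 rgb [146. 151. 162.] hw 0.015 ymin/max [-0.157 -0.108]
tool org [0.504 0.004] yaw -6.1 L 0.185 W 0.054 z 0.019 rgb [126. 101.  65.] hw 0.016 ymin/max [-0.03   0.026]
lid [ 0.54280096 -0.31980392] 0.24215389788150787 0.16778810322284698 0.08943043204935677
[[ 0.4200463  -0.23838446]
 [ 0.42345163 -0.40613797]
 [ 0.6655556  -0.4012234 ]
 [ 0.66215026 -0.23346987]]
[ 0.54895464 -0.39519834  0.10033243]
[ 0.54468928 -0.42062404  0.1253206 ]
[ 0.54052569 -0.4400852   0.14983852]
[ 0.57948782 -0.42159592  0.12665224]
[ 0.50964485 -0.41850988  0.12685357]
```

```bash
cat > go.py <<'E'
import sys; from h import *
def go(*T):
    o=robot.get_obs(); p=o['tool_pos']; y=o['ee_rot'][2]
    R=np.array([[np.cos(y),np.sin(y),0],[np.sin(y),-np.cos(y),0],[0,0,-1.]])
    print('at',np.round(p,4),'yaw',round(np.degrees(y),2),'j6',round(np.degrees(o['joint_positions'][5])),'t',round(o['time'],2),'w',round(o['width'],4),'F',np.round(o['wrist_force'],1))
    for x,yy,z,a in T:
        d=R.T@(np.array([x,yy,z])-p); r=-((a-np.degrees(y)+180)%360-180)/10
        print((x,yy,z,a),'->',np.round(d,4),'roll',round(r,2))
if __name__=='__main__': go(*[tuple(map(float,a.split(','))) for a in sys.argv[1:]])
E
python3 go.py 0.546,-0.436,0.25,91
```

```text
at [0.1638 0.5245 0.2044] yaw 162.65 j6 -6 t 0.1 w 0.0946 F [ 0.1  0.4 -0.2]
(0.546, -0.436, 0.25, 91.0) -> [-0.6512 -0.8029 -0.0456] roll 7.17
```

Request:
carry_out(steps=[[[-0.65, -0.803, -0.045], 7.2, 1], [[-0.65, -0.803, -0.045], 7.2, 1], [[-0.65, -0.803, -0.045], 7.2, 1], [[-0.65, -0.803, -0.045], 7.2, 1], [[-0.65, -0.803, -0.045], 7.2, 1], [[-0.65, -0.803, -0.045], 7.2, 1], [[-0.65, -0.803, -0.045], 7.2, 1], [[-0.65, -0.803, -0.045], 7.2, 1], [[-0.65, -0.803, -0.045], 7.2, 1], [[-0.65, -0.803, -0.045], 7.2, 1]])

```text
time: 1.35
tool_pos: [0.3944, -0.0574, 0.2326]
ee_rot: [3.141, -0.0, 1.582]
wrist_force: [0.5, 0.7, 1.0]
width: 0.0003
finger_force: 0.0
```

```bash
python3 go.py 0.546,-0.436,0.25,91
```

```text
at [ 0.3944 -0.0574  0.2326] yaw 90.62 j6 -17 t 1.35 w 0.0003 F [0.5 0.7 1. ]
(0.546, -0.436, 0.25, 91.0) -> [-0.3802  0.1475 -0.0174] roll -0.04
```

Request:
carry_out(steps=[[[-0.37, 0.145, -0.017], 0, 1], [[-0.37, 0.145, -0.017], 0, 1], [[-0.37, 0.145, -0.017], 0, 1], [[-0.37, 0.145, -0.017], 0, 1], [[-0.37, 0.145, -0.017], 0, 1], [[-0.37, 0.145, -0.017], 0, 1], [[-0.37, 0.145, -0.017], 0, 1], [[-0.37, 0.145, -0.017], 0, 1], [[-0.37, 0.145, -0.017], 0, 1]])

```text
time: 2.48
tool_pos: [0.5433, -0.4228, 0.2494]
ee_rot: [-3.141, -0.001, 1.583]
wrist_force: [-0.1, -0.2, -0.1]
width: 0.0003
finger_force: 0.0
```

```bash
python3 go.py 0.546,-0.436,0.15,91 0.546,-0.436,0.045,91
```

```text
at [ 0.5433 -0.4228  0.2494] yaw 90.68 j6 -43 t 2.48 w 0.0003 F [-0.1 -0.2 -0.1]
(0.546, -0.436, 0.15, 91.0) -> [-0.0132  0.0026  0.0994] roll -0.03
(0.546, -0.436, 0.045, 91.0) -> [-0.0132  0.0026  0.2044] roll -0.03
```

Request:
carry_out(steps=[[[-0.013, 0.003, 0.05], 0, 1], [[-0.013, 0.003, 0.09], 0, 1], [[-0.013, 0.003, 0.11], 0, 1], [[-0.013, 0.003, 0.125], 0, 1], [[-0.013, 0.003, 0.14], 0, 1], [[-0.013, 0.003, 0.152], 0, 1], [[-0.013, 0.003, 0.164], 0, 1], [[-0.013, 0.003, 0.174], 0, 1], [[-0.013, 0.003, 0.182], 0, 1], [[-0.013, 0.003, 0.188], 0, 1]])

```text
time: 3.72
tool_pos: [0.5461, -0.4361, 0.0605]
ee_rot: [-3.14, -0.001, 1.582]
wrist_force: [-0.6, 0.2, 3.6]
width: 0.0006
finger_force: 1.3
```

```bash
python3 go.py 0.546,-0.436,0.045,91; python3 -c "
from h import *
s=robot.snapshot('scene');save(s,'s1.png')"
```

```text
at [ 0.5461 -0.4361  0.0605] yaw 90.66 j6 -44 t 3.73 w 0.0006 F [-0.6  0.2  3.6]
(0.546, -0.436, 0.045, 91.0) -> [ 0.0001 -0.0001  0.0155] roll -0.03
```

View pics/s1.png

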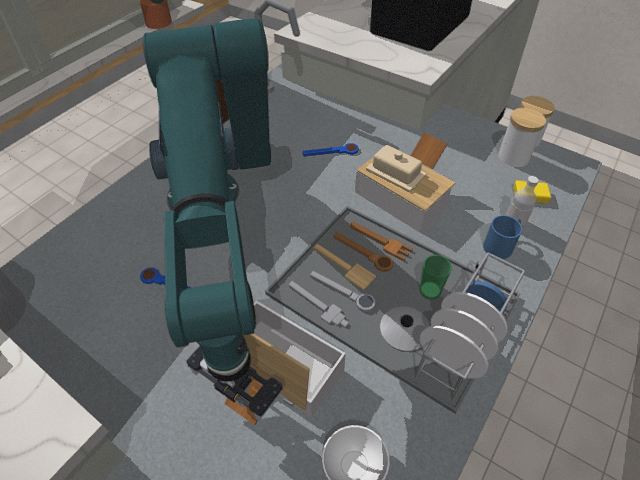

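The scene picture shows the lid tipping up at about (277,365), with the fingers on the tab near (245,410) and the force low. I'll press on to the stop.

Request:
carry_out(steps=[[[0, 0, 0.006], 0, 1], [[0, 0, 0.011], 0, 1], [[0, 0, 0.015], 0, 1], [[0, 0, 0.016], 0, 1]])

```text
time: 4.28
tool_pos: [0.5468, -0.438, 0.047]
ee_rot: [3.14, 0.003, 1.582]
wrist_force: [-0.8, -0.8, 6.9]
width: 0.0005
finger_force: 2.9
```

Request:
carry_out(steps=[[[0, 0, 0.002], 0, 1], [[0, 0, 0.003], 0, 1]])

```text
time: 4.53
tool_pos: [0.5472, -0.439, 0.0457]
ee_rot: [3.139, 0.005, 1.582]
wrist_force: [-2.0, -2.1, 10.1]
width: 0.0006
finger_force: 4.2
```

Run:
```python
from h import *
for n in('top','scene'):
    X=cloud(robot.snapshot(n))
    m=(X[...,2]>.13)&(X[...,2]<.24)&(X[...,1]<-.36)&(X[...,1]>-.405)&(X[...,0]>.42)&(X[...,0]<.67)
    P=X[m]
    if len(P)<20: print(n,len(P));continue
    for zz in(.15,.17,.19,.21,.225,.235):
        q=P[abs(P[:,2]-zz)<.01]; print(n,zz,len(q),np.round(np.percentile(q[:,1]-0.02*(q[:,0]-.545),[5,50,95]),4) if len(q) else '')
```

```text
top 0.15 253 [-0.3857 -0.3843 -0.383 ]
top 0.17 263 [-0.3865 -0.3852 -0.3839]
top 0.19 246 [-0.3872 -0.386  -0.3845]
top 0.21 270 [-0.3881 -0.3869 -0.3853]
top 0.225 335 [-0.3922 -0.3877 -0.3861]
top 0.235 258 [-0.393  -0.3883 -0.3861]
scene 0.15 174 [-0.3924 -0.3914 -0.3901]
scene 0.17 188 [-0.3932 -0.3922 -0.3904]
scene 0.19 198 [-0.3937 -0.3928 -0.3916]
scene 0.21 203 [-0.394  -0.3932 -0.3924]
scene 0.225 283 [-0.3944 -0.3934 -0.3887]
scene 0.235 318 [-0.3944 -0.3925 -0.3886]
```

```bash
python3 go.py 0.547,-0.437,0.28,-5.5 0.517,-0.1285,0.28,-5.5 0.517,-0.1285,0.12,-5.5
```

```text
at [ 0.5473 -0.4391  0.0457] yaw 90.62 j6 -44 t 4.62 w 0.0005 F [-1.1 -3.   9.3]
(0.547, -0.437, 0.28, -5.5) -> [ 0.0021 -0.0003 -0.2343] roll 9.61
(0.517, -0.1285, 0.28, -5.5) -> [ 0.3109 -0.027  -0.2343] roll 9.61
(0.517, -0.1285, 0.12, -5.5) -> [ 0.3109 -0.027  -0.0743] roll 9.61
```

Request:
carry_out(steps=[[[0, 0, -0.06], 0, 1], [[0, 0, -0.12], 0, 1], [[0, 0, -0.18], 0, 1], [[0, 0, -0.24], 0, 1], [[0, 0, -0.24], 0, 0], [[0.06, 0, -0.24], 1, 0], [[0.12, -0.01, -0.24], 2, 0], [[0.18, -0.01, -0.24], 3, 0], [[0.24, -0.02, -0.24], 4, 0], [[0.31, -0.027, -0.23], 5, 0]])

```text
time: 5.88
tool_pos: [0.516, -0.1334, 0.2718]
ee_rot: [-3.139, 0.001, 0.703]
wrist_force: [0.3, 0.7, 0.1]
width: 0.0468
finger_force: 0.0
```

```bash
python3 go.py 0.517,-0.1285,0.2,-5.5
```

```text
at [ 0.516  -0.1334  0.2718] yaw 40.3 j6 29 t 5.88 w 0.0468 F [0.3 0.7 0.1]
(0.517, -0.1285, 0.2, -5.5) -> [ 0.0039 -0.0031  0.0718] roll 4.58
```

Request:
carry_out(steps=[[[0.004, -0.003, 0.05], 1, -0.05], [[0.004, -0.003, 0.1], 2, -0.05], [[0.004, -0.003, 0.15], 3, -0.05], [[0.004, -0.003, 0.15], 4, -0.05], [[0.004, -0.003, 0.15], 4.58, -0.05], [[0.004, -0.003, 0.15], 4.58, -0.05], [[0.004, -0.003, 0.15], 4.58, -0.05]])

```text
time: 6.75
tool_pos: [0.5175, -0.1303, 0.1227]
ee_rot: [-3.141, 0.002, -0.088]
wrist_force: [-0.2, -0.1, 0.1]
width: 0.0495
finger_force: 0.0
```

```bash
python3 - <<'E'
from h import *
s=robot.snapshot('wrist'); save(s,'w1.png'); tools(s)
E
python3 go.py 0.517,-0.1285,0.008,-5.5
```

```text
tool org [ 0.577 -0.177] yaw -1.3 L 0.203 W 0.007 z 0.016 rgb [128. 133. 136.] hw 0.006 ymin/max [-0.183 -0.172]
odd [ 0.672 -0.069] 0.075 0.015
tool org [ 0.572 -0.064] yaw 0.9 L 0.163 W 0.047 z 0.021 rgb [157. 160. 166.] hw 0.02 ymin/max [-0.085 -0.039]
tool org [ 0.524 -0.131] yaw -6.0 L 0.185 W 0.05 z 0.021 rgb [178. 181. 188.] hw 0.016 ymin/max [-0.16  -0.109]
tool org [0.529 0.13 ] yaw 165.3 L 0.183 W 0.027 z 0.017 rgb [102.  73.  48.] hw 0.021 ymin/max [0.107 0.145]
tool org [0.528 0.071] yaw -3.5 L 0.184 W 0.049 z 0.021 rgb [101.  73.  48.] hw 0.018 ymin/max [0.045 0.094]
tool org [0.528 0.   ] yaw -5.5 L 0.164 W 0.055 z 0.02 rgb [216. 185. 135.] hw 0.054 ymin/max [-0.032  0.028]
odd [ 0.391 -0.117] 0.027 0.114
at [ 0.5177 -0.1304  0.1231] yaw -5.08 j6 75 t 6.8 w 0.0494 F [ 0.6 -0.3  0.5]
(0.517, -0.1285, 0.008, -5.5) -> [-0.0009 -0.0018  0.1151] roll 0.04
```

View pics/w1.png

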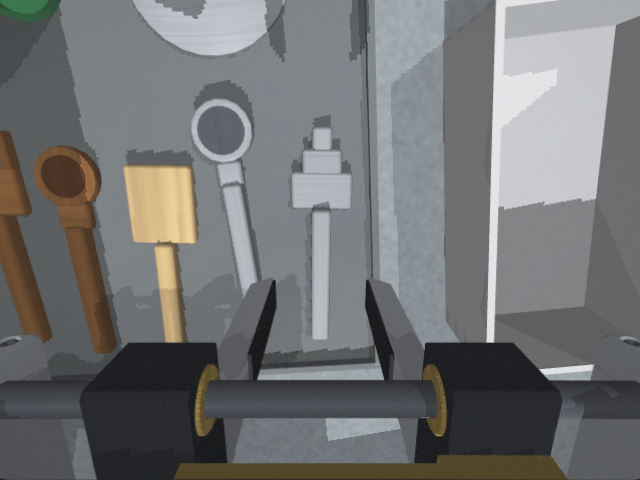

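The wrist view shows the cake server centred between the fingers at (320,270), with the ladle clear to the left. Grasping now.

Request:
carry_out(steps=[[[0, -0.001, 0.05], 0, -0.05], [[0, -0.001, 0.095], 0, -0.05], [[0, -0.001, 0.11], 0, -0.05], [[0, -0.001, 0.114], 0, -0.05], [[0, -0.001, 0.114], 0, 1], [[0, -0.001, 0.114], 0, 1], [[0, -0.001, 0.114], 0, 1], [[0, -0.001, 0.09], 0, 1], [[0, -0.001, 0.03], 0, 1], [[0, -0.001, -0.03], 0, 1]])

```text
time: 8.05
tool_pos: [0.5179, -0.1294, 0.1555]
ee_rot: [-3.141, 0.0, -0.09]
wrist_force: [0.6, 0.1, 1.2]
width: 0.0005
finger_force: 0.0
```

```bash
python3 go.py 0.543,-0.285,0.17,1 0.543,-0.285,0.02,1
```

```text
at [ 0.5179 -0.1294  0.1555] yaw -5.15 j6 75 t 8.05 w 0.0005 F [0.6 0.1 1.2]
(0.543, -0.285, 0.17, 1.0) -> [ 0.039   0.1527 -0.0145] roll -0.61
(0.543, -0.285, 0.02, 1.0) -> [0.039  0.1527 0.1355] roll -0.61
```

Run:
```python
from h import *
s=robot.snapshot('wrist'); save(s,'w2.png'); tools(s,zr=(.012,.03))
print('top');tools(zr=(.013,.03))
```

```text
odd [ 0.536 -0.176] 0.008 0.287
odd [ 0.673 -0.067] 0.073 0.014
tool org [ 0.551 -0.064] yaw 1.3 L 0.184 W 0.047 z 0.021 rgb [148. 150. 156.] hw 0.017 ymin/max [-0.085 -0.039]
tool org [ 0.509 -0.129] yaw 174.6 L 0.139 W 0.05 z 0.015 rgb [173. 176. 182.] hw 0.05 ymin/max [-0.159 -0.107]
tool org [0.543 0.131] yaw -1.7 L 0.184 W 0.048 z 0.021 rgb [98. 74. 54.] hw 0.019 ymin/max [0.107 0.156]
tool org [0.528 0.071] yaw -3.4 L 0.184 W 0.049 z 0.021 rgb [92. 70. 48.] hw 0.017 ymin/max [0.045 0.095]
tool org [0.506 0.002] yaw -6.2 L 0.185 W 0.055 z 0.021 rgb [211. 179. 131.] hw 0.016 ymin/max [-0.031  0.028]
odd [0.476 0.185] 0.009 0.082
tool org [0.397 0.084] yaw 88.5 L 0.188 W 0.008 z 0.016 rgb [63. 65. 67.] hw 0.008 ymin/max [-0.016  0.172]
top
tool org [0.541 0.133] yaw -1.7 L 0.182 W 0.045 z 0.018 rgb [93. 60. 36.] hw 0.017 ymin/max [0.11  0.154]
tool org [0.525 0.073] yaw -3.3 L 0.182 W 0.046 z 0.019 rgb [84. 55. 32.] hw 0.016 ymin/max [0.046 0.092]
tool org [0.504 0.004] yaw -5.9 L 0.184 W 0.053 z 0.018 rgb [201. 166. 108.] hw 0.016 ymin/max [-0.03   0.026]
odd [ 0.489 -0.064] 0.016 0.078
odd [ 0.475 -0.124] 0.014 0.106
```

View pics/w2.png

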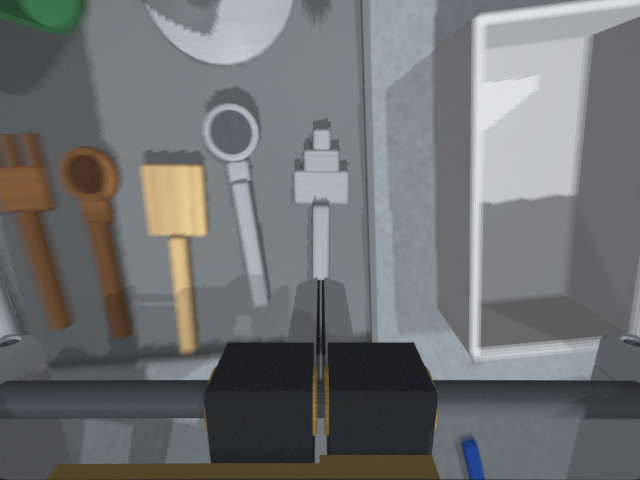

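The cake server did not move: the fingers were still closing when I lifted. I'll retry with a smaller opening and more rows to close.

Request:
carry_out(steps=[[[0, 0, 0.02], 0, 0.2], [[0, 0, 0.05], 0, 0.2], [[0, 0, 0.08], 0, 0.2], [[0, 0, 0.1], 0, 0.2], [[0, 0, 0.12], 0, 0.2], [[0, 0, 0.14], 0, 0.2], [[0, 0, 0.147], 0, 0.2], [[0, 0, 0.147], 0, 1], [[0, 0, 0.147], 0, 1], [[0, 0, 0.147], 0, 1]])

```text
time: 9.4
tool_pos: [0.5185, -0.1297, 0.0073]
ee_rot: [3.141, -0.001, -0.09]
wrist_force: [-0.6, -0.3, 0.5]
width: 0.0157
finger_force: 30.0
```

Request:
carry_out(steps=[[[0, 0, 0], 0, 1], [[0, 0, 0], 0, 1], [[0, 0, -0.02], 0, 1], [[0, 0, -0.07], 0, 1], [[0, 0, -0.13], 0, 1], [[0, 0, -0.16], 0, 1]])

```text
time: 10.15
tool_pos: [0.5194, -0.13, 0.1706]
ee_rot: [3.14, -0.005, -0.09]
wrist_force: [0.8, 0.3, -0.6]
width: 0.0155
finger_force: 30.0
```

```bash
python3 go.py 0.543,-0.285,0.17,1 0.543,-0.285,0.02,1
```

```text
at [ 0.5194 -0.13    0.1706] yaw -5.14 j6 75 t 10.15 w 0.0155 F [ 0.8  0.3 -0.6]
(0.543, -0.285, 0.17, 1.0) -> [0.0374 0.1523 0.0006] roll -0.61
(0.543, -0.285, 0.02, 1.0) -> [0.0374 0.1523 0.1506] roll -0.61
```

Request:
carry_out(steps=[[[0.015, 0.06, 0], -0.6, 1], [[0.03, 0.12, 0], -0.6, 1], [[0.038, 0.153, 0], -0.6, 1], [[0.038, 0.153, 0.0], -0.6, 1], [[0.038, 0.153, 0.05], -0.6, 1], [[0.038, 0.153, 0.1], -0.6, 1], [[0.038, 0.153, 0.14], -0.6, 1], [[0.038, 0.153, 0.157], -0.6, 1], [[0.038, 0.153, 0.16], -0.6, 1], [[0.038, 0.153, 0.16], -0.6, 0.3]])

```text
time: 11.4
tool_pos: [0.5435, -0.2856, 0.0086]
ee_rot: [3.14, -0.003, 0.015]
wrist_force: [0.1, -0.3, -1.1]
width: 0.0225
finger_force: 0.0
```

Request:
carry_out(steps=[[[0, 0, 0], 0, 0.3], [[0, 0, 0], 0, 0.3], [[0, 0, 0], 0, 0.3], [[0, 0, -0.04], 0, 0.2], [[0, 0, -0.1], 0, 0.2], [[0, 0, -0.16], 0, 0.2]])

```text
time: 12.15
tool_pos: [0.542, -0.2852, 0.1683]
ee_rot: [-3.141, 0.001, 0.015]
wrist_force: [0.4, -0.5, 0.8]
width: 0.0375
finger_force: 0.0
```

```bash
python3 - <<'E'
from h import *
s=robot.snapshot('wrist'); save(s,'w3.png'); tools(s,zr=(.012,.03))
print('box');tools(s,ylim=(-.37,-.24),zr=(.009,.03))
E
python3 go.py 0.55,-0.064,0.16,1.3 0.55,-0.064,0.008,1.3
```

```text
odd [ 0.673 -0.069] 0.014 0.076
odd [ 0.546 -0.177] 0.007 0.269
tool org [ 0.551 -0.065] yaw 1.2 L 0.184 W 0.048 z 0.021 rgb [126. 129. 135.] hw 0.018 ymin/max [-0.086 -0.038]
tool org [0.507 0.002] yaw -5.3 L 0.185 W 0.052 z 0.021 rgb [214. 183. 134.] hw 0.02 ymin/max [-0.032  0.027]
odd [ 0.393 -0.039] 0.103 0.008
box
tool org [ 0.539 -0.359] yaw -1.4 L 0.221 W 0.178 z 0.02 rgb [114. 114. 116.] hw 0.123 ymin/max [-0.366 -0.241]
tool org [ 0.548 -0.284] yaw 0.8 L 0.185 W 0.05 z 0.02 rgb [157. 160. 165.] hw 0.016 ymin/max [-0.309 -0.259]
odd [ 0.428 -0.286] 0.003 0.082
at [ 0.5457 -0.2876  0.1794] yaw 0.85 j6 56 t 12.2 w 0.0378 F [ 1.6 -2.   4.7]
(0.55, -0.064, 0.16, 1.3) -> [ 0.0076 -0.2235  0.0194] roll -0.05
(0.55, -0.064, 0.008, 1.3) -> [ 0.0076 -0.2235  0.1714] roll -0.05
```

View pics/w3.png

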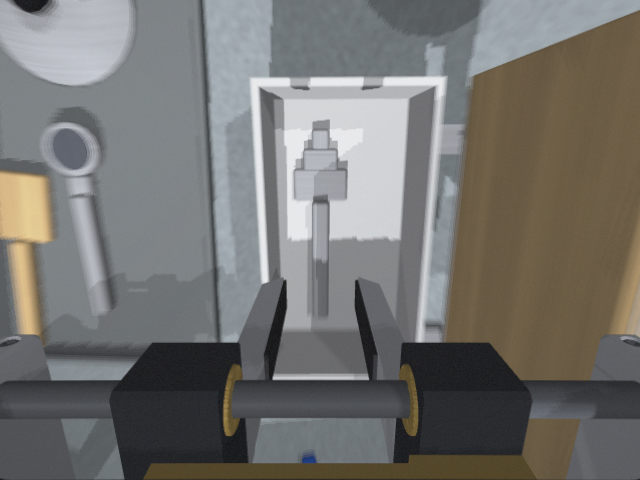

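The cake server lies in the box at (320,220), as intended. The turner's head is close to the ladle, so I'll take the turner next.

Request:
carry_out(steps=[[[-0.01, -0.06, 0], 0.7, 0.2], [[-0.02, -0.12, 0], 0.7, 0.2], [[-0.03, -0.18, 0], 0.7, 0.2], [[-0.035, -0.24, 0], 0.7, 0.2], [[-0.039, -0.29, 0], 0.7, 0.2], [[-0.039, -0.29, 0.0], 0.7, 0.2], [[-0.039, -0.29, 0.03], 0.7, 0.2], [[-0.039, -0.29, 0.06], 0.7, 0.2]])

```text
time: 13.2
tool_pos: [0.4996, 0.003, 0.1066]
ee_rot: [3.141, -0.002, -0.108]
wrist_force: [0.3, 0.2, 0.2]
width: 0.0374
finger_force: 0.0
```

```bash
python3 - <<'E'
from h import *
s=robot.snapshot('wrist'); tools(s,zr=(.012,.03))
E
python3 go.py 0.5,0.003,0.008,-6
```

```text
odd [ 0.517 -0.175] 0.042 0.267
odd [0.54  0.183] 0.009 0.28
tool org [ 0.551 -0.062] yaw 1.3 L 0.184 W 0.047 z 0.021 rgb [182. 186. 192.] hw 0.016 ymin/max [-0.084 -0.037]
tool org [0.543 0.132] yaw -1.7 L 0.184 W 0.047 z 0.021 rgb [124.  91.  62.] hw 0.017 ymin/max [0.108 0.156]
tool org [0.527 0.072] yaw -4.3 L 0.185 W 0.049 z 0.021 rgb [143. 103.  69.] hw 0.018 ymin/max [0.045 0.094]
tool org [0.507 0.004] yaw -6.4 L 0.184 W 0.054 z 0.021 rgb [233. 212. 154.] hw 0.016 ymin/max [-0.031  0.029]
odd [0.394 0.016] 0.079 0.008
at [0.4964 0.0032 0.1015] yaw -6.21 j6 90 t 13.25 w 0.0377 F [-1.8  0.3 -3.5]
(0.5, 0.003, 0.008, -6.0) -> [ 0.0036 -0.0002  0.0935] roll -0.02
```

Request:
carry_out(steps=[[[0.001, -0.001, 0.05], 0, 0.2], [[0.001, -0.001, 0.09], 0, 0.2], [[0.001, -0.001, 0.1], 0, 0.2], [[0.001, -0.001, 0.1], 0, 0.2], [[0.001, -0.001, 0.1], 0, 1], [[0.001, -0.001, 0.1], 0, 1], [[0.001, -0.001, 0.1], 0, 1], [[0.001, -0.001, 0.1], 0, 1], [[0.001, -0.001, 0.1], 0, 1]])

```text
time: 14.38
tool_pos: [0.5007, 0.0047, 0.0076]
ee_rot: [3.141, -0.001, -0.107]
wrist_force: [-0.5, -1.3, 2.9]
width: 0.0159
finger_force: 30.0
```

Request:
carry_out(steps=[[[0, 0, -0.02], 0, 1], [[0, 0, -0.07], 0, 1], [[0, 0, -0.13], 0, 1], [[0, 0, -0.16], 0, 1], [[0, 0, -0.16], 0, 1]])

```text
time: 15.0
tool_pos: [0.5016, 0.005, 0.1693]
ee_rot: [-3.141, -0.005, -0.107]
wrist_force: [-0.1, -0.1, -0.5]
width: 0.0154
finger_force: 30.0
```

```bash
python3 go.py 0.538,-0.272,0.17,1 0.538,-0.272,0.025,1
```

```text
at [0.5016 0.005  0.1693] yaw -6.14 j6 90 t 15.0 w 0.0154 F [-0.1 -0.1 -0.5]
(0.538, -0.272, 0.17, 1.0) -> [ 0.0658  0.2715 -0.0007] roll -0.71
(0.538, -0.272, 0.025, 1.0) -> [0.0658 0.2715 0.1443] roll -0.71
```

Request:
carry_out(steps=[[[0.015, 0.06, 0], -0.7, 1], [[0.03, 0.12, 0], -0.7, 1], [[0.045, 0.18, 0], -0.7, 1], [[0.06, 0.24, 0], -0.7, 1], [[0.066, 0.273, 0], -0.7, 1], [[0.066, 0.273, 0.02], -0.7, 1], [[0.066, 0.273, 0.07], -0.7, 1], [[0.066, 0.273, 0.12], -0.7, 1], [[0.066, 0.273, 0.142], -0.7, 1], [[0.066, 0.273, 0.145], -0.7, 1]])

```text
time: 16.25
tool_pos: [0.5332, -0.2716, 0.0192]
ee_rot: [-3.137, 0.008, 0.015]
wrist_force: [-6.6, 4.3, 15.4]
width: 0.0154
finger_force: 39.5
```

Request:
carry_out(steps=[[[0, 0, 0], 0, 0.3], [[0, 0, 0], 0, 0.3], [[0, 0, 0], 0, 0.3], [[0, 0, 0], 0, 0.3], [[0, 0, -0.04], 0, 0.2], [[0, 0, -0.1], 0, 0.2], [[0, 0, -0.145], 0, 0.2], [[0, 0, -0.145], 0, 0.2]])

```text
time: 17.25
tool_pos: [0.5389, -0.2752, 0.1725]
ee_rot: [3.136, -0.009, 0.015]
wrist_force: [0.4, -0.3, 0.0]
width: 0.0377
finger_force: 0.0
```

```bash
python3 - <<'E'
from h import *
s=robot.snapshot('wrist'); save(s,'w4.png'); tools(s,zr=(.012,.03))
E
python3 go.py 0.546,-0.063,0.10,1.3
```

```text
odd [ 0.673 -0.067] 0.075 0.014
odd [ 0.544 -0.177] 0.007 0.272
tool org [ 0.551 -0.065] yaw 1.2 L 0.184 W 0.048 z 0.021 rgb [149.5 152.5 158. ] hw 0.017 ymin/max [-0.085 -0.038]
odd [ 0.393 -0.03 ] 0.107 0.008
at [ 0.5375 -0.2743  0.169 ] yaw 0.85 j6 57 t 17.3 w 0.0377 F [-0.3  0.4 -0.4]
(0.546, -0.063, 0.1, 1.3) -> [ 0.0116 -0.2112  0.069 ] roll -0.05
```

View pics/w4.png

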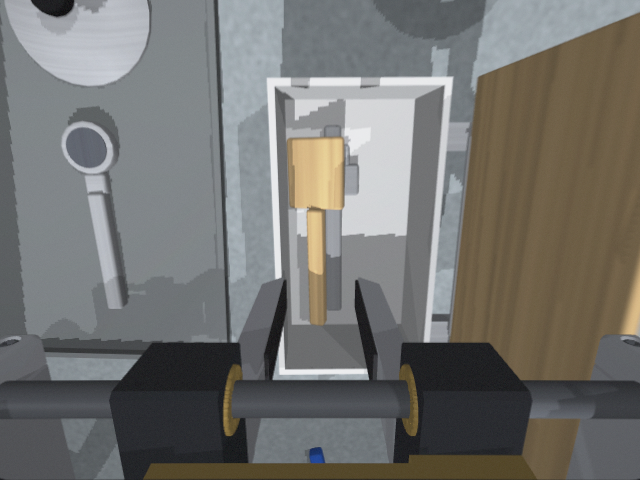

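The turner lies half over the cake server at (316,220), well below the rim. Ladle next.

Request:
carry_out(steps=[[[0.003, -0.06, 0], 0, 0.2], [[0.006, -0.12, 0], 0, 0.2], [[0.009, -0.18, 0], 0, 0.2], [[0.012, -0.21, 0], 0, 0.2], [[0.012, -0.21, 0.04], 0, 0.2], [[0.012, -0.21, 0.07], 0, 0.2], [[0.012, -0.21, 0.07], 0, 0.2]])

```text
time: 18.18
tool_pos: [0.5417, -0.0624, 0.0914]
ee_rot: [-3.139, 0.011, 0.015]
wrist_force: [-0.0, 1.0, 0.7]
width: 0.0374
finger_force: 0.0
```

```bash
python3 - <<'E'
from h import *
s=robot.snapshot('wrist'); tools(s,zr=(.012,.03))
E
python3 go.py 0.546,-0.0635,0.0085,1.3
```

```text
odd [ 0.673 -0.067] 0.013 0.071
tool org [ 0.562 -0.176] yaw -1.3 L 0.218 W 0.008 z 0.016 rgb [134. 139. 143.] hw 0.007 ymin/max [-0.183 -0.171]
tool org [ 0.552 -0.063] yaw 1.3 L 0.184 W 0.047 z 0.021 rgb [179. 183. 189.] hw 0.016 ymin/max [-0.085 -0.038]
tool org [0.543 0.131] yaw -1.9 L 0.184 W 0.048 z 0.021 rgb [119.  84.  56.] hw 0.019 ymin/max [0.107 0.157]
tool org [0.551 0.07 ] yaw -3.5 L 0.161 W 0.05 z 0.021 rgb [117.  83.  56.] hw 0.027 ymin/max [0.045 0.095]
odd [0.51  0.184] 0.008 0.09
at [ 0.5435 -0.063   0.094 ] yaw 0.85 j6 77 t 18.23 w 0.0378 F [ 0.   0.2 -0.2]
(0.546, -0.0635, 0.0085, 1.3) -> [0.0025 0.0005 0.0855] roll -0.05
```

Request:
carry_out(steps=[[[0.002, 0, 0.04], 0, 0.2], [[0.002, 0, 0.075], 0, 0.2], [[0.002, 0, 0.086], 0, 0.2], [[0.002, 0, 0.089], 0, 0.2], [[0.002, 0, 0.089], 0, 1], [[0.002, 0, 0.089], 0, 1], [[0.002, 0, 0.089], 0, 1], [[0.002, 0, 0.089], 0, 1], [[0.002, 0, 0.089], 0, 1]])

```text
time: 19.35
tool_pos: [0.5484, -0.0636, 0.0093]
ee_rot: [3.141, -0.002, 0.015]
wrist_force: [0.1, -0.1, 4.9]
width: 0.0157
finger_force: 30.0
```

Request:
carry_out(steps=[[[0, 0, -0.02], 0, 1], [[0, 0, -0.07], 0, 1], [[0, 0, -0.13], 0, 1], [[0, 0, -0.16], 0, 1], [[0, 0, -0.16], 0, 1], [[0, 0, -0.16], 0, 1]])

```text
time: 20.1
tool_pos: [0.5462, -0.0631, 0.1653]
ee_rot: [-3.141, 0.004, 0.015]
wrist_force: [-0.5, 0.7, -1.0]
width: 0.0159
finger_force: 30.0
```

```bash
python3 go.py 0.541,-0.288,0.17,1 0.541,-0.288,0.048,1
```

```text
at [ 0.5462 -0.0631  0.1653] yaw 0.85 j6 77 t 20.1 w 0.0159 F [-0.5  0.7 -1. ]
(0.541, -0.288, 0.17, 1.0) -> [-0.0085  0.2248 -0.0047] roll -0.01
(0.541, -0.288, 0.048, 1.0) -> [-0.0085  0.2248  0.1173] roll -0.01
```

Request:
carry_out(steps=[[[-0.002, 0.06, 0], 0, 1], [[-0.004, 0.12, 0], 0, 1], [[-0.006, 0.18, 0], 0, 1], [[-0.008, 0.225, 0], 0, 1], [[-0.008, 0.225, 0.03], 0, 1], [[-0.008, 0.225, 0.08], 0, 1], [[-0.008, 0.225, 0.11], 0, 1], [[-0.008, 0.225, 0.12], 0, 1], [[-0.008, 0.225, 0.123], 0, 1]])

```text
time: 21.22
tool_pos: [0.542, -0.288, 0.0433]
ee_rot: [-3.14, 0.002, 0.015]
wrist_force: [0.6, -0.2, -1.8]
width: 0.0157
finger_force: 30.0
```

Request:
carry_out(steps=[[[0, 0, 0], 0, 0.3], [[0, 0, 0], 0, 0.3], [[0, 0, 0], 0, 0.3], [[0, 0, 0], 0, 0.3], [[0, 0, -0.04], 0, 0.2], [[0, 0, -0.1], 0, 0.2], [[0, 0, -0.13], 0, 0.2], [[0, 0, -0.13], 0, 0.2]])

```text
time: 22.22
tool_pos: [0.5443, -0.2895, 0.1788]
ee_rot: [3.137, -0.006, 0.015]
wrist_force: [-0.4, -0.6, -0.4]
width: 0.0375
finger_force: 0.0
```

```bash
python3 - <<'E'
from h import *
s=robot.snapshot('wrist'); save(s,'w5.png')
E
python3 go.py 0.522,0.073,0.10,-3.4
```

```text
at [ 0.5431 -0.2888  0.1757] yaw 0.85 j6 56 t 22.27 w 0.0377 F [ 0.3  0.  -0.6]
(0.522, 0.073, 0.1, -3.4) -> [-0.0158 -0.362   0.0757] roll 0.42
```

View pics/w5.png

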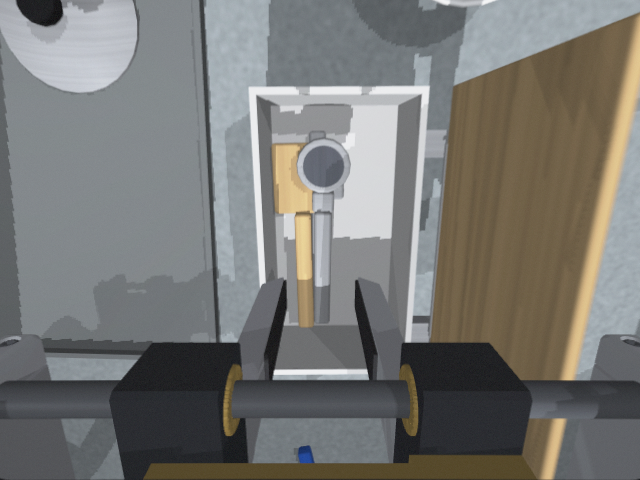

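The ladle lies beside and over the turner at (322,230), low in the box. Spoon next.

Request:
carry_out(steps=[[[-0.002, -0.06, 0], 0.4, 0.2], [[-0.004, -0.12, 0], 0.4, 0.2], [[-0.006, -0.18, 0], 0.4, 0.2], [[-0.008, -0.24, 0], 0.4, 0.2], [[-0.012, -0.3, 0.0], 0.4, 0.2], [[-0.016, -0.36, 0.0], 0.4, 0.2], [[-0.016, -0.361, 0.04], 0.4, 0.2], [[-0.016, -0.361, 0.07], 0.4, 0.2], [[-0.016, -0.361, 0.07], 0.4, 0.2]])

```text
time: 23.4
tool_pos: [0.5173, 0.0724, 0.0992]
ee_rot: [3.141, 0.011, -0.054]
wrist_force: [-0.1, 1.5, -0.1]
width: 0.0374
finger_force: 0.0
```

```bash
python3 - <<'E'
from h import *
s=robot.snapshot('wrist'); tools(s,zr=(.012,.03))
E
python3 go.py 0.521,0.073,0.0085,-3.5
```

```text
odd [ 0.672 -0.063] 0.062 0.011
odd [0.558 0.183] 0.008 0.244
tool org [0.545 0.132] yaw -3.5 L 0.183 W 0.046 z 0.021 rgb [130.  93.  61.] hw 0.018 ymin/max [0.108 0.156]
tool org [0.528 0.073] yaw -3.5 L 0.185 W 0.049 z 0.021 rgb [152.5 108.   71. ] hw 0.016 ymin/max [0.046 0.095]
odd [ 0.474 -0.175] 0.01 0.097
odd [ 0.391 -0.124] 0.072 0.008
odd [0.397 0.079] 0.084 0.006
at [0.5192 0.0722 0.1018] yaw -3.14 j6 95 t 23.45 w 0.0374 F [ 0.6 -0.  -0.5]
(0.521, 0.073, 0.0085, -3.5) -> [ 0.0017 -0.0009  0.0933] roll 0.04
```

Request:
carry_out(steps=[[[0.001, -0.001, 0.04], 0, 0.2], [[0.001, -0.001, 0.08], 0, 0.2], [[0.001, -0.001, 0.092], 0, 0.2], [[0.001, -0.001, 0.096], 0, 0.2], [[0.001, -0.001, 0.096], 0, 1], [[0.001, -0.001, 0.096], 0, 1], [[0.001, -0.001, 0.096], 0, 1], [[0.001, -0.001, 0.096], 0, 1], [[0.001, -0.001, 0.096], 0, 1]])

```text
time: 24.58
tool_pos: [0.5235, 0.0732, 0.0104]
ee_rot: [-3.141, -0.003, -0.055]
wrist_force: [-0.2, -0.6, 5.6]
width: 0.0158
finger_force: 30.0
```

Request:
carry_out(steps=[[[0, 0, -0.02], 0, 1], [[0, 0, -0.07], 0, 1], [[0, 0, -0.13], 0, 1], [[0, 0, -0.16], 0, 1], [[0, 0, -0.16], 0, 1], [[0, 0, -0.16], 0, 1]])

```text
time: 25.32
tool_pos: [0.5212, 0.0731, 0.1665]
ee_rot: [3.141, 0.004, -0.055]
wrist_force: [0.2, -0.3, -0.8]
width: 0.0157
finger_force: 30.0
```

```bash
python3 go.py 0.537,-0.288,0.17,1 0.537,-0.288,0.055,1
```

```text
at [0.5212 0.0731 0.1665] yaw -3.14 j6 95 t 25.32 w 0.0157 F [ 0.2 -0.3 -0.8]
(0.537, -0.288, 0.17, 1.0) -> [ 0.0356  0.3597 -0.0035] roll -0.41
(0.537, -0.288, 0.055, 1.0) -> [0.0356 0.3597 0.1115] roll -0.41
```

Request:
carry_out(steps=[[[0.008, 0.06, -0.005], -0.4, 1], [[0.015, 0.12, -0.005], -0.4, 1], [[0.02, 0.18, -0.005], -0.4, 1], [[0.027, 0.24, -0.005], -0.4, 1], [[0.034, 0.3, -0.005], -0.4, 1], [[0.04, 0.36, -0.005], -0.4, 1], [[0.04, 0.36, 0.03], -0.4, 1], [[0.04, 0.36, 0.08], -0.4, 1], [[0.04, 0.36, 0.105], -0.4, 1], [[0.04, 0.36, 0.113], -0.4, 1]])

```text
time: 26.58
tool_pos: [0.5396, -0.2866, 0.0502]
ee_rot: [-3.136, 0.008, 0.015]
wrist_force: [-0.5, -0.2, -0.1]
width: 0.0157
finger_force: 30.0
```

Request:
carry_out(steps=[[[0, 0, 0], 0, 0.3], [[0, 0, 0], 0, 0.3], [[0, 0, 0], 0, 0.3], [[0, 0, 0], 0, 0.3], [[0, 0, -0.04], 0, 0.2], [[0, 0, -0.1], 0, 0.2], [[0, 0, -0.12], 0, 0.2], [[0, 0, -0.12], 0, 0.2]])

```text
time: 27.58
tool_pos: [0.5438, -0.2893, 0.1791]
ee_rot: [3.138, -0.005, 0.015]
wrist_force: [0.1, 0.5, 0.4]
width: 0.038
finger_force: 0.0
```

```bash
python3 - <<'E'
from h import *
s=robot.snapshot('wrist'); save(s,'w6.png')
tools(s,ylim=(-.37,-.24),zr=(.03,.07))
E
python3 go.py 0.539,0.132,0.10,-2
```

```text
tool org [ 0.554 -0.362] yaw -6.8 L 0.206 W 0.186 z 0.052 rgb [117. 118. 120.] hw 0.127 ymin/max [-0.365 -0.241]
tool org [ 0.541 -0.283] yaw 0.6 L 0.187 W 0.069 z 0.047 rgb [162. 119.  78.] hw 0.035 ymin/max [-0.314 -0.245]
odd [ 0.428 -0.291] 0.003 0.083
at [ 0.5428 -0.2886  0.1766] yaw 0.85 j6 56 t 27.62 w 0.0372 F [-0.3 -1.2 -0.8]
(0.539, 0.132, 0.1, -2.0) -> [ 0.0024 -0.4206  0.0766] roll 0.29
```

View pics/w6.png

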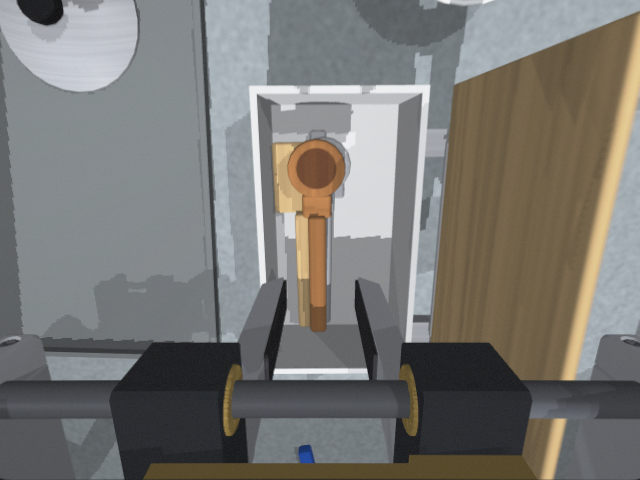

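Run:
```python
from h import *
X=cloud(dict(np.load('top0.npz')))
for lo,hi in((.08,.1),(.1,.13),(.13,.18)):
    m=(X[...,2]>lo)&(X[...,2]<hi)&(X[...,1]>.17)&(X[...,1]<.42)&(X[...,0]>.35)&(X[...,0]<.66)
    P=X[m]
    for a in np.arange(.40,.66,.03):
        q=P[(P[:,0]>a)&(P[:,0]<a+.03)]
        if len(q): print(lo,round(a,2),np.round(q[:,1].min(),3))
```

```text
0.08 0.4 0.257
0.08 0.43 0.252
0.08 0.46 0.248
0.08 0.49 0.243
0.08 0.52 0.238
0.08 0.55 0.235
0.08 0.58 0.229
0.08 0.61 0.229
0.1 0.4 0.276
0.1 0.43 0.273
0.1 0.46 0.273
0.1 0.49 0.268
0.1 0.52 0.267
0.1 0.55 0.303
0.13 0.4 0.285
0.13 0.43 0.283
0.13 0.46 0.281
0.13 0.49 0.279
0.13 0.52 0.278
```

The pile in the box tops out at about 47 mm. For the fork grasp, the gripper body reaches y≈0.22 and the butter dish starts at y≈0.267, so there is room.

Request:
carry_out(steps=[[[0, -0.06, 0], 0.3, 0.2], [[0, -0.12, 0], 0.3, 0.2], [[0, -0.18, 0], 0.3, 0.2], [[0, -0.24, 0], 0.3, 0.2], [[0, -0.3, 0.0], 0.3, 0.2], [[0.001, -0.36, 0.0], 0.3, 0.2], [[0.002, -0.42, 0.0], 0.3, 0.2], [[0.002, -0.42, 0.03], 0.3, 0.2], [[0.002, -0.42, 0.07], 0.3, 0.2], [[0.002, -0.42, 0.07], 0.3, 0.2]])

```text
time: 28.88
tool_pos: [0.534, 0.1312, 0.0998]
ee_rot: [3.139, 0.012, -0.037]
wrist_force: [-0.4, -0.2, -0.7]
width: 0.0377
finger_force: 0.0
```

```bash
python3 - <<'E'
from h import *
s=robot.snapshot('wrist'); tools(s,zr=(.012,.03))
E
python3 go.py 0.539,0.132,0.0085,-2
```

```text
odd [ 0.673 -0.059] 0.014 0.054
tool org [0.591 0.182] yaw -1.6 L 0.189 W 0.007 z 0.016 rgb [103. 107. 109.] hw 0.007 ymin/max [0.177 0.187]
tool org [0.543 0.134] yaw -1.8 L 0.185 W 0.046 z 0.021 rgb [128.  91.  61.] hw 0.016 ymin/max [0.108 0.156]
at [0.5361 0.1312 0.1028] yaw -2.15 j6 100 t 28.93 w 0.0377 F [ 0.4 -0.1  1.4]
(0.539, 0.132, 0.0085, -2.0) -> [ 0.0028 -0.0009  0.0943] roll -0.01
```

Request:
carry_out(steps=[[[0.001, -0.002, 0.04], 0, 0.2], [[0.001, -0.002, 0.08], 0, 0.2], [[0.001, -0.002, 0.093], 0, 0.2], [[0.001, -0.002, 0.097], 0, 0.2], [[0.001, -0.002, 0.097], 0, 1], [[0.001, -0.002, 0.097], 0, 1], [[0.001, -0.002, 0.097], 0, 1], [[0.001, -0.002, 0.097], 0, 1], [[0.001, -0.002, 0.097], 0, 1]])

```text
time: 30.05
tool_pos: [0.5406, 0.1336, 0.0105]
ee_rot: [-3.141, -0.003, -0.037]
wrist_force: [-0.9, -0.9, 5.3]
width: 0.0159
finger_force: 30.0
```

Request:
carry_out(steps=[[[0, 0, -0.02], 0, 1], [[0, 0, -0.07], 0, 1], [[0, 0, -0.13], 0, 1], [[0, 0, -0.17], 0, 1], [[0, 0, -0.17], 0, 1], [[0, 0, -0.17], 0, 1]])

```text
time: 30.8
tool_pos: [0.5385, 0.1334, 0.1771]
ee_rot: [3.141, 0.003, -0.037]
wrist_force: [-0.0, -0.8, -1.1]
width: 0.0155
finger_force: 30.0
```

```bash
python3 go.py 0.541,-0.288,0.175,1 0.541,-0.288,0.063,1
```

```text
at [0.5385 0.1334 0.1771] yaw -2.15 j6 100 t 30.8 w 0.0155 F [-0.  -0.8 -1.1]
(0.541, -0.288, 0.175, 1.0) -> [0.0183 0.421  0.0021] roll -0.31
(0.541, -0.288, 0.063, 1.0) -> [0.0183 0.421  0.1141] roll -0.31
```

Request:
carry_out(steps=[[[0.003, 0.06, 0], -0.3, 1], [[0.006, 0.12, 0], -0.3, 1], [[0.009, 0.18, 0], -0.3, 1], [[0.012, 0.24, 0], -0.3, 1], [[0.015, 0.3, 0], -0.3, 1], [[0.018, 0.36, 0], -0.3, 1], [[0.02, 0.42, 0], -0.3, 1], [[0.02, 0.42, 0.03], -0.3, 1], [[0.02, 0.42, 0.07], -0.3, 1], [[0.02, 0.42, 0.1], -0.3, 1]])

```text
time: 32.05
tool_pos: [0.5411, -0.2858, 0.0732]
ee_rot: [-3.137, 0.007, 0.014]
wrist_force: [0.8, -0.1, -0.1]
width: 0.0156
finger_force: 30.0
```

Request:
carry_out(steps=[[[0, 0, 0.01], 0, 1], [[0, 0, 0.01], 0, 1], [[0, 0, 0.01], 0, 0.3], [[0, 0, 0.01], 0, 0.3], [[0, 0, 0.01], 0, 0.3], [[0, 0, 0.01], 0, 0.3], [[0, 0, -0.04], 0, 0.3], [[0, 0, -0.1], 0, 0.3], [[0, 0, -0.11], 0, 0.3], [[0, 0, -0.11], 0, 0.3]])

```text
time: 33.3
tool_pos: [0.544, -0.2872, 0.1897]
ee_rot: [3.141, -0.002, 0.015]
wrist_force: [0.7, 0.1, -0.1]
width: 0.0329
finger_force: 0.0
```

```bash
python3 - <<'E'
from h import *
s=robot.snapshot('wrist'); save(s,'w7.png')
X=cloud(s);m=(X[...,1]>-.355)&(X[...,1]<-.25)&(X[...,0]>.44)&(X[...,0]<.65); print('max z in box',np.percentile(X[m][:,2],[50,99,99.9]))
tools(s,ylim=(-.355,-.25),zr=(.04,.08),xlim=(.44,.65))
E
python3 go.py 0.543,-0.288,0.3,91 0.546,-0.43,0.3,91
```

```text
max z in box [0.30349238 0.31741681 0.32141352]
tool org [ 0.546 -0.288] yaw -0.3 L 0.185 W 0.053 z 0.067 rgb [170. 120.  77.] hw 0.021 ymin/max [-0.315 -0.261]
at [ 0.5432 -0.2867  0.1876] yaw 0.85 j6 56 t 33.35 w 0.0328 F [ 0.3 -0.6 -0.6]
(0.543, -0.288, 0.3, 91.0) -> [-0.0002  0.0013 -0.1124] roll -9.01
(0.546, -0.43, 0.3, 91.0) -> [ 0.0007  0.1433 -0.1124] roll -9.01
```

View pics/w7.png

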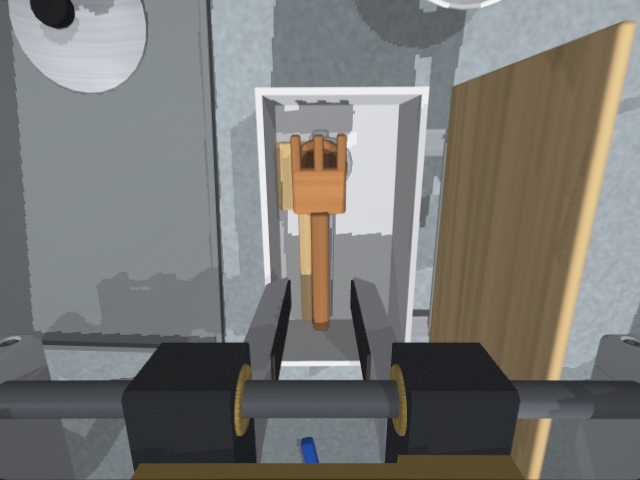

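All five tools are in the box, with the fork on top at (320,220) and a pile top of about 67 mm, under the lid's 85 mm. Next I'll move to the outer side of the lid to shut it.

Request:
carry_out(steps=[[[0, 0, -0.05], 0, 1], [[0, 0, -0.095], 0, 1], [[0, 0, -0.1], -1, 1], [[0, 0, -0.1], -2, 1], [[0, 0.02, -0.1], -3, 1], [[0, 0.05, -0.1], -4, 1], [[0, 0.09, -0.1], -5, 1], [[0, 0.12, -0.1], -6, 1], [[0, 0.137, -0.1], -7, 1], [[0, 0.137, -0.1], -8, 1]])

```text
time: 34.6
tool_pos: [0.5447, -0.4252, 0.2838]
ee_rot: [-3.135, -0.004, 1.415]
wrist_force: [-0.2, 0.3, 0.8]
width: 0.0003
finger_force: 0.0
```

Request:
carry_out(steps=[[[0, 0, 0], -0.5, 1], [[0, 0, 0], -1.0, 1], [[0, 0, 0], -1.0, 1]])

```text
time: 34.98
tool_pos: [0.5453, -0.4237, 0.2854]
ee_rot: [-3.138, -0.004, 1.585]
wrist_force: [0.1, -0.6, -1.5]
width: 0.0003
finger_force: 0.0
```

```bash
python3 go.py 0.546,-0.42,0.28,91 0.546,-0.42,0.208,91
```

```text
at [ 0.5453 -0.4237  0.2854] yaw 90.79 j6 -43 t 34.98 w 0.0003 F [ 0.1 -0.6 -1.5]
(0.546, -0.42, 0.28, 91.0) -> [0.0036 0.0008 0.0054] roll -0.02
(0.546, -0.42, 0.208, 91.0) -> [0.0036 0.0008 0.0774] roll -0.02
```

Request:
carry_out(steps=[[[0, 0, 0.04], 0, 1], [[0, 0, 0.075], 0, 1], [[0, 0, 0.077], 0, 1], [[0.015, 0, 0.077], 0, 1], [[0.026, 0, 0.077], 0, 1], [[0.037, 0, 0.078], 0, 1], [[0.047, 0, 0.079], 0, 1], [[0.057, 0, 0.081], 0, 1], [[0.067, 0, 0.084], 0, 1], [[0.077, 0, 0.088], 0, 1]])

```text
time: 36.22
tool_pos: [0.5445, -0.3463, 0.2006]
ee_rot: [3.142, -0.0, 1.586]
wrist_force: [0.4, -0.6, 0.5]
width: 0.0003
finger_force: 0.5
```

```bash
python3 go.py 0.546,-0.3376,0.1934,91 0.546,-.3122,.175,91 .546,-.2926,.1506,91 .546,-.2799,.122,91 .546,-.275,.091,91
```

```text
at [ 0.5445 -0.3463  0.2006] yaw 90.85 j6 -38 t 36.23 w 0.0003 F [ 0.4 -0.6  0.5]
(0.546, -0.3376, 0.1934, 91.0) -> [0.0086 0.0016 0.0072] roll -0.01
(0.546, -0.3122, 0.175, 91.0) -> [0.034  0.002  0.0256] roll -0.01
(0.546, -0.2926, 0.1506, 91.0) -> [0.0536 0.0023 0.05  ] roll -0.01
(0.546, -0.2799, 0.122, 91.0) -> [0.0663 0.0025 0.0786] roll -0.01
(0.546, -0.275, 0.091, 91.0) -> [0.0712 0.0025 0.1096] roll -0.01
```

Request:
carry_out(steps=[[[0.009, 0.002, 0.007], 0, 1], [[0.022, 0.002, 0.016], 0, 1], [[0.034, 0.002, 0.026], 0, 1], [[0.044, 0.002, 0.038], 0, 1], [[0.054, 0.002, 0.05], 0, 1], [[0.06, 0.002, 0.064], 0, 1], [[0.066, 0.002, 0.079], 0, 1], [[0.069, 0.002, 0.092], 0, 1], [[0.071, 0.002, 0.102], 0, 1], [[0.071, 0.002, 0.107], 0, 1]])

```text
time: 37.48
tool_pos: [0.5452, -0.2757, 0.0929]
ee_rot: [-3.141, -0.001, 1.586]
wrist_force: [-0.7, 0.2, 0.6]
width: 0.0001
finger_force: 0.2
```

Request:
carry_out(steps=[[[0, 0, 0.002], 0, 1], [[0, 0, 0.003], 0, 1]])

```text
time: 37.72
tool_pos: [0.5455, -0.2761, 0.0913]
ee_rot: [3.141, 0.0, 1.585]
wrist_force: [-0.6, 1.5, 2.6]
width: 0.0006
finger_force: 1.4
```

Contact with a small force at z≈0.091. I'll press a little more until it stops, then retreat.

Request:
carry_out(steps=[[[0, 0, 0.002], 0, 1], [[0, 0, 0.003], 0, 1], [[0, 0, 0.004], 0, 1], [[0, 0, 0.004], 0, 1]])

```text
time: 38.22
tool_pos: [0.5456, -0.2762, 0.0911]
ee_rot: [3.14, 0.001, 1.586]
wrist_force: [-6.2, 2.8, 12.9]
width: 0.0004
finger_force: 6.4
```

Request:
carry_out(steps=[[[0, 0, -0.03], 0, 1], [[0, 0, -0.09], 0, 1], [[-0.02, -0.06, -0.15], 0, 1], [[-0.02, -0.12, -0.15], 0, 1], [[-0.02, -0.18, -0.15], 0, 1], [[-0.02, -0.24, -0.15], 0, 1], [[-0.02, -0.24, -0.15], 0, 1]])

```text
time: 39.1
tool_pos: [0.3036, -0.2997, 0.2378]
ee_rot: [3.14, 0.002, 1.582]
wrist_force: [0.4, -0.2, 0.5]
width: 0.0009
finger_force: 0.0
```

Run:
```python
from h import *
s=robot.snapshot('top'); save(s,'t9.png'); s0=dict(np.load('top0.npz'))
for q in (s0,s):
    X=cloud(q)
    m=(X[...,2]>.06)&(X[...,2]<.13)&(X[...,1]<-.245)&(X[...,1]>-.37)&(X[...,0]>.44)&(X[...,0]<.65); P=X[m]
    A=np.c_[P[:,:2],np.ones(len(P))]; print(len(P),np.linalg.lstsq(A,P[:,2],rcond=None)[0], [X[v,515].round(4) for v in(200,210)])
s2=robot.snapshot('scene'); save(s2,'s9.png')
```

```text
4527 [-0.00022685  0.00091099  0.08979355] [array([ 0.5562, -0.4208,  0.126 ]), array([ 0.5333, -0.4208,  0.1237])]
4525 [-0.00061637  0.00270285  0.09051954] [array([ 0.5559, -0.4201,  0.1277]), array([ 0.5331, -0.4204,  0.1247])]
```

View pics/t9.png

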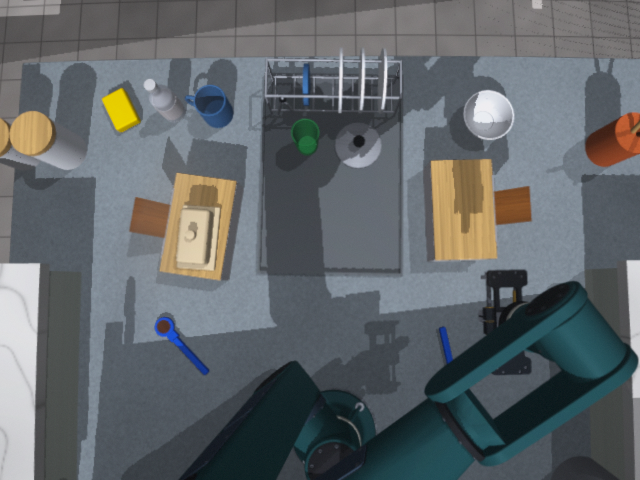

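The top view shows the tray empty of tools and the lid shut flat at (463,210), within about 0.002 rad of its first state. The butter dish, tumbler and pot lid have not moved, and the arm is clear of everything.

```bash
python3 -c "
from bench import robot
print(robot.close_job())"
```

```text
the job is handed in; nothing more can be done
None
```

The job is handed in: all five serving tools (spoon, fork, turner, cake server, ladle) are inside keeper_r, its lid is fully shut, and the butter dish, tumbler and pot lid were not moved.

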